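# Dock the handheld on its sloping charging cradle

## Task

Pick up the handheld transceiver from the bench and lay it face up, antenna end uppermost, on the narrow sloping spine of the charging cradle. Set it down under control: bring its tail gently down the slope until you feel it press the sprung orange foot, without squashing the foot (it gives only about 10 mm), and only then let go, so that it stays lying flat and centred along the spine with its tail on the foot. Do not drop it or let it slide free, and leave the meter, the antenna and the resistor bank where they stand.

Things in the scene. Friction and masses are not known exactly. Their poses are not given: they have to be found in the camera images.
- radio_center (a point): centre of the handheld transceiver, a black plastic block 120 mm long (x, towards the antenna end), 58 mm wide (y), 38 mm thick (z, out of the face with amber screen and grey keys), 0.26 to 0.40 kg. It starts lying on its back on the bench, this point 19 mm up. Grasp it across its plain 58 mm width
- radio_head (a point): middle of the antenna end of the transceiver's block, 60 mm along its x from the centre. A grey knob (16 mm wide) and a brass antenna socket stick out 13 mm and 8 mm beyond it
- cradle: base of the charging cradle, a grey plate 190 (x) x 110 (y) x 12 mm fixed to the bench, origin under its middle; the spine's lower end is 90 mm from it towards -x and 50 mm up, and stands on posts 16 mm wide, so beside the spine there is free room
- spine: spine of the charging cradle: a polished, slippery steel bar 190 mm long, 26 wide, 10 thick, sloping 30 degrees from level. Origin: middle of the lower edge of its upper surface, 50 mm above the bench. x runs up the slope along the middle of the upper surface (0 to 190 mm), y across it, z out of the surface
- foot (a joint): how far the sprung orange foot is pressed down the slope (m): 0 free, 0.014 its end, over 0.011 squashed; 500 N/m. A plate 42 mm wide, 25 mm high, square across the spine. Its free uphill face is set anywhere from x = 30 to 85 mm of the spine; that place is not reported: feel for it (or look). The transceiver's weight alone presses it 1.4 to 6 mm
- meter: SWR meter, steel block 90 (x) x 150 (y) x 75 mm, with two 6 mm buttons on top, origin under its middle; a bystander, loose
- antenna: rubber duck antenna standing on a round steel foot 60 mm across, 118 mm tall, origin under its middle; a bystander, loose
- bank: resistor bank, two red ceramic tubes in an aluminium frame 80 (x) x 110 (y) x 49 mm, origin under its middle; a bystander, loose

How it is judged:
On the way:
1. the transceiver, still held in the gripper and lying along the spine, presses the foot (value of joint foot above 0.0008 m and contact force between the fingers and radio above 1 N and angle between the x axis of radio_center and the x axis of spine, either way round below 0.2 rad), for 0.1 s.
At the end, for the whole second after the job is handed in: The transceiver lies at rest and released on the spine, face up, antenna end uphill, along the spine and flat on it to about 4.5 degrees, centred across it to 8 mm, with its tail pressing the foot by more than 0.8 mm (angle between the x axis of radio_center and the x axis of spine, either way round below 0.08 rad and angle between the z axis of radio_center and the z axis of spine, either way round below 0.08 rad and angle between radio_center's own z axis and vertical below 1 rad and x of radio_head in the frame of spine above 0.12 m and y of radio_center in the frame of spine between -0.008 and 0.008 m and z of radio_center in the frame of spine between 0.015 and 0.023 m and value of joint foot above 0.0008 m and linear speed of radio below 0.01 m/s and contact force between the fingers and radio below 0.05 N); the robot touches nothing.
It fails at once if the transceiver is dropped or slides free: it moves faster than 0.25 m/s while not held (contact force between the fingers and radio below 0.02 N and linear speed of radio above 0.25 m/s).
It fails at once if the foot is squashed: pressed more than 11 mm (value of joint foot above 0.011 m).
It fails at once if the meter, the antenna or the resistor bank is moved more than 15 mm or tipped (distance of any of meter, antenna, bank from where it was at the start of the episode above 0.015 m or angle between antenna's own z axis and vertical above 0.3 rad).
It also fails if it takes over 54 s, if anything falls off the work surface, if the arm or the gripper's body presses on something with over 40 N, if the wrist force passes 120 N, or if a joint passes its speed limit or range.

## Robot

A 7-joint arm with a two-finger parallel gripper is mounted at the origin on the work surface. World frame = base frame: x ahead of the robot, y to its left, z up, the work surface at z = 0. Lengths are in m, angles in rad, forces in N, time in s.
With the tool pointing down it reaches from about 0.35 to 0.9 m from the base axis. Payload 8.1 kg.
Tool frame: the origin (TCP) lies midway between the tips of the shut fingers; the grasp point (between the pads) lies 19 mm behind it; z points along the fingers, y is the line along which they close (so a half turn about z gives the same grasp; the last joint's range is limited). The gripper opens to 85 mm and grips with 20 to 120 N. Pads are 22 mm wide; open, the fingers measure 114 mm over their backs; the gripper's body (76 mm by 85 mm) begins 54 mm behind the grasp point. The pads swing forward as they close: fully open they stand 13 mm farther back than shut.
Start: joints at [1.19, 0.434, 0.025, 1.573, -0.012, 1.134, -0.075], TCP at [0.171, -0.601, 0.231] pointing down, gripper open.
Joint ranges: [-2.62, 2.62], [-0.44, 2.09], [-1.27, 1.32], [0.08, 2.57], [-1.32, 4.46], [0.12, 2], [-2.74, 2.74]. Speed limits (rad/s): [2.22, 2.22, 3.01, 3.01, 3.14, 3.14, 3.14].

## Interface

Orientations are given as a unit quaternion [w, x, y, z].
In Python, from rig import get_obs, camera, sign_off gives the robot as it stands.
- The arm moves only by the tool move_arm, never from a script. Its argument "commands" is a list of rows, each an object of numbers: "dx", "dy", "dz": the shift along the tool's x, y, z in mm; "wx", "wy", "wz": the turn, a rotation vector about the tool's x, y, z in degrees. In form: [{"dx": .., "dy": .., "dz": .., "wx": .., "wy": .., "wz": ..}, ...]. A call has exactly 5 rows; each row is the pose to reach, as a shift and turn from the pose commanded when the call began, along the tool's axes at that moment; what a row does not reach only later rows make up. A row lasts 1/12 s, in which the tool goes at most 41.7 mm and 7.16 degrees, less where a joint would pass 70% of its speed; a pose out of reach is approached as far as the arm can. A call with a gripper value outside its range is refused whole. "claw" is the closure, from 0 (fully open) to 1 (shut), set as the call begins (left out, the last holds). The fingers move at their own pace and stop on an object; "squeeze" is the grip in N (left out, the last holds). Time passes only in rows, so rows that repeat a pose let the fingers close, or fill a call up. It gives the time, the measured TCP pose, the force, the opening and the grip force at its end, in the units of the state.
- get_obs(): the state, without advancing time (a new reading comes with each control period).
- camera(name): name is "scene" or "top" or "wrist"; returns a dict with "img" (400x640x3 uint8, red, green, blue), "K" (3x3 intrinsics, pixels), "eye" and "rotation" of the camera in the world. Camera axes: x right, y down, z forward; pixel columns grow to the right and rows downward; lengths in m; the calibration is good to about 2 mm. A picture is of the moment at which its call begins. There is no depth.
- sign_off(): hands the job in; it is judged then, once.
The state is a dict: "time": time; "q": joint angles; "dq": joint speeds; "effort": joint torques, N m; "eef_pos": TCP position; "ee_rot": TCP orientation; "ft_force": force on the tool from outside, world axes, zero at the start; "ft_torque": the same for the moment, N m; "gripper_width": finger opening in m; "grip_force": force on a finger pad.
Only numpy, scipy, OpenCV 4.12 (cv2) and the standard library are available. Lean on these libraries where they do the work, as an engineer would, in place of code of your own. Each camera call takes 0.05 s, during which the arm holds its last target. There are 200 camera calls.

## Working session

There is one attempt and no reset: what is moved stays moved. The work goes in short steps, Python scripts to look and compute and a tool call to move; the robot and the scene stay as the last step left them, time stands still between calls to the robot, and variables do not carry over. Pictures are saved under pics/ and viewed, at most 11 in all, crops included, and the job is handed in when it is done.

Besides the shell and the picture viewer there is one more tool, called after "Emit:" as a command line: name --argument value ..., lists and objects as JSON in quotes. move_arm: Moves the arm, as the interface text tells. Its arguments: {"type":"object","properties":{"commands":{"type":"array","items":{"type":"object","properties":{"dx":{"type":"number"},"dy":{"type":"number"},"dz":{"type":"number"},"wx":{"type":"number"},"wy":{"type":"number"},"wz":{"type":"number"}}}},"claw":{"type":"number"},"squeeze":{"type":"number"}},"required":["commands"]}

```bash
mkdir -p pics; ls; python3 - <<'E'
from rig import *
import cv2,numpy as np
o=get_obs();print(o['time'],o['eef_pos'],o['ee_rot'],o['gripper_width'],o['ft_force'])
for n in('scene','top'):
    c=camera(n);cv2.imwrite(f'pics/{n}0.png',c['img'][:,:,::-1]);print(n,c['K'].tolist(),np.round(c['eye'],4),np.round(c['rotation'],4).tolist())
E
```

```text
pics
0.0 [ 0.17115922 -0.60056057  0.23052356] [-7.78484817e-04  9.90375983e-01  1.38400743e-01 -2.00231981e-04] 0.08548562977539818 [-0.7396423  -0.41897277  0.33510385]
scene [[461.2333874210328, 0.0, 316.506494061365], [0.0, 461.2333874210328, 195.75381506910043], [0.0, 0.0, 1.0]] [ 1.1423 -0.391   0.706 ] [-0.3488, 0.8176, 0.4219, -0.1788]
top [[443.577741964869, 0.0, 316.31135149685525], [0.0, 443.577741964869, 196.75370427460388], [0.0, 0.0, 1.0]] [ 0.354  -0.0166  1.0576] [-0.0799, 0.7364, -0.6676, 0.0751]
```

View pics/scene0.png

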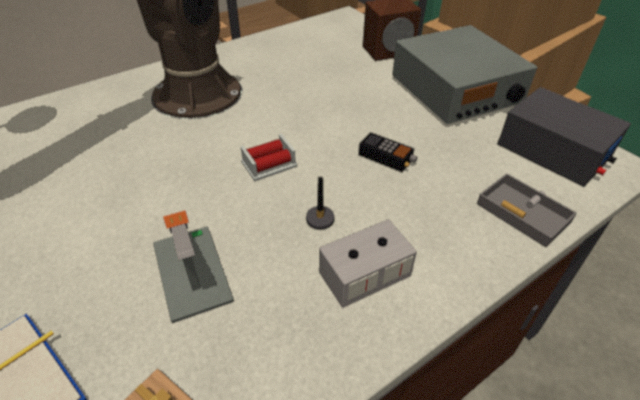

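View pics/top0.png

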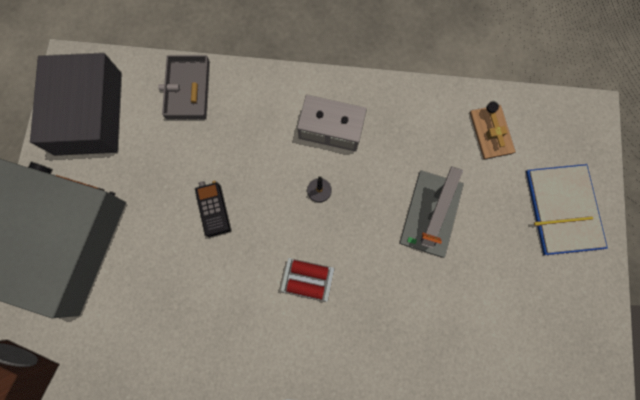

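The scene view shows the radio at about (387,151), the cradle at (190,270), the meter at (367,262), the antenna at (320,215) and the bank at (268,157). In the top view the radio is at (212,209) with its antenna end at (206,187). The cradle is at (432,214), with its orange foot at (431,239) and the spine's upper end at (456,170).

```bash
cat > h.py <<'E'
import cv2,numpy as np
from rig import *
from scipy.spatial.transform import Rotation as R
def rot(c):
    q=np.array(c['rotation']); return q if q.shape==(3,3) else R.from_quat(q,scalar_first=True).as_matrix()
def onz(c,uv,z):
    d=rot(c)@np.linalg.inv(c['K'])@np.array([uv[0],uv[1],1.]); e=np.array(c['eye']); return e+d*(z-e[2])/d[2]
def proj(c,P):
    p=c['K']@(rot(c).T@(np.array(P)-c['eye'])); return p[:2]/p[2]
def blob(mask,x0,y0,x1,y1):
    m=np.zeros(mask.shape,np.uint8); m[y0:y1,x0:x1]=mask[y0:y1,x0:x1]*255
    m=cv2.morphologyEx(m,cv2.MORPH_CLOSE,np.ones((5,5)))
    cs=cv2.findContours(m,0,1)[0]; return max(cs,key=cv2.contourArea)
E
python3 - <<'E'
from h import *
c=camera('top');I=c['img'].astype(int)
for n,p,z in(('radio',(212,209),.038),('meter',(332,120),.075),('ant',(319,190),.01),('bank',(307,280),.04),('foot',(431,239),.09),('spinelow',(432,235),.1),('spineup',(456,170),.145)): print(n,onz(c,p,z).round(3))
b=blob((I.max(2)<75)|((I[:,:,0]>I[:,:,2]+50)),180,170,245,250)
r=cv2.minAreaRect(b);print(r)
for p in cv2.boxPoints(r):print(p,onz(c,p,.03).round(4))
hsv=cv2.cvtColor(c['img'],cv2.COLOR_RGB2HSV)
a=c['img'][150:270,170:260];d=c['img'][150:270,390:480]
s=camera('scene')['img'][200:330,140:245]
f=lambda x:cv2.resize(x,(400,500),interpolation=cv2.INTER_CUBIC)
cv2.imwrite('pics/crop.png',np.hstack([cv2.resize(d,(390,520),interpolation=2),cv2.resize(s,(410,520),interpolation=2)])[:,:,::-1])
E
```

```text
radio [0.528 0.242 0.038]
meter [ 0.761 -0.018  0.075]
ant [ 0.605 -0.003  0.01 ]
bank [0.387 0.004 0.04 ]
foot [ 0.5   -0.259  0.09 ]
spinelow [ 0.507 -0.258  0.1  ]
spineup [ 0.645 -0.292  0.145]
((212.16885375976562, 208.8426055908203), (53.824241638183594, 26.167743682861328), 76.75948333740234)
[193.26886 185.64261] [0.5811 0.2964 0.03  ]
[218.741   179.64917] [0.6017 0.2382 0.03  ]
[231.06885 232.0426 ] [0.4795 0.1913 0.03  ]
[205.59671 238.03604] [0.4598 0.2482 0.03  ]
```

View pics/crop.png

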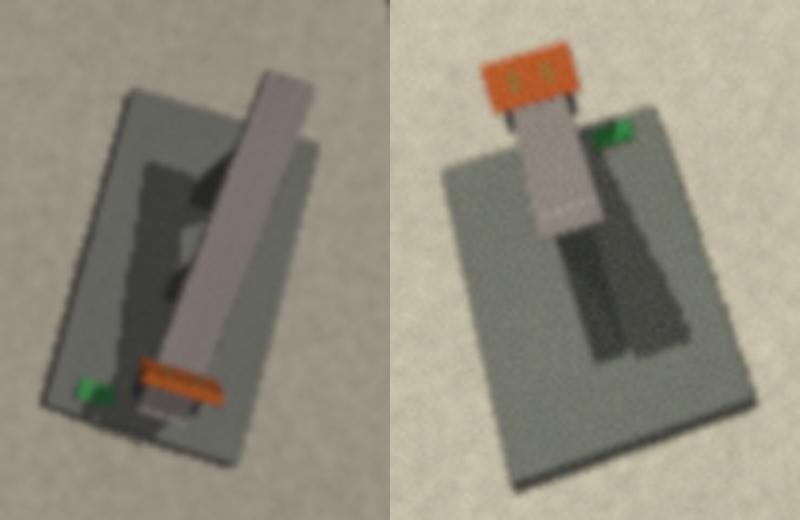

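The crop shows the cradle plate, the spine running up and away from the robot, and the foot close to its lower end (top-view pixel about 432,236). Now I'll compute the frames.

```bash
python3 - <<'E'
from h import *
c=camera('top'); P=lambda u,v:(390+u/4.3333,150+v/4.3333)
pl=[onz(c,P(*p),.012) for p in((133,90),(318,145),(237,466),(42,405))]
pl=np.array(pl);print(pl.round(4),[np.linalg.norm(pl[i]-pl[i-1]).round(3) for i in range(4)])
cen=pl.mean(0);x=(pl[0]+pl[1]-pl[2]-pl[3])[:2];yaw=np.arctan2(x[1],x[0]);print('cradle',cen,np.degrees(yaw))
up=[onz(c,P(*p),.145) for p in((267,70),(315,88))];lo=[onz(c,P(*p),.05) for p in((138,408),(185,420))]
print(np.round(up,4),np.round(lo,4));U=np.mean(up,0);L=np.mean(lo,0);d=U-L;print('spine L',L,'U',U,np.linalg.norm(d),np.degrees(np.arctan2(d[1],d[0])))
s=cen[:2]-.09*x/np.linalg.norm(x);print('L from plate',s)
# spine frame; foot
yaw2=np.arctan2(d[1],d[0]);Rs=R.from_euler('ZY',[yaw2,-np.pi/6]).as_matrix()
L0=np.array([L[0],L[1],.05]);e=np.array(c['eye'])
# foot top uphill edge lies at z_s=.025: intersect
for uv in((143,360),(222,387),(183,372)):
  k=rot(c)@np.linalg.inv(c['K'])@np.array([*P(*uv),1]);n=Rs[:,2];
  for h in(.025,):
    t=((L0+n*h-e)@n)/(k@n);print('foot',(Rs.T@(e+t*k-L0)).round(4))
E
```

```text
[[ 0.6769 -0.246   0.012 ]
 [ 0.655  -0.351   0.012 ]
 [ 0.471  -0.3118  0.012 ]
 [ 0.4937 -0.2048  0.012 ]] [np.float64(0.188), np.float64(0.107), np.float64(0.188), np.float64(0.109)]
cradle [ 0.57413024 -0.27841096  0.012     ] -12.341691682534128
[[ 0.6526 -0.2824  0.145 ]
 [ 0.6457 -0.3063  0.145 ]] [[ 0.492  -0.2483  0.05  ]
 [ 0.4881 -0.2731  0.05  ]]
spine L [ 0.49002543 -0.26068932  0.05      ] U [ 0.64912678 -0.29430939  0.145     ] 0.1883309495995874 -11.931773380311885
L from plate [ 0.48621012 -0.25917424]
foot [0.0338 0.0238 0.025 ]
foot [ 0.0325 -0.0179  0.025 ]
foot [0.034 0.003 0.025]
```

Spine origin is about (0.4875, -0.260, 0.05) at yaw −12°, and the foot is at about x = 33 mm. The radio is at about (0.526, 0.242) with yaw about 21°. The measured sizes match those given, so I'll move over the radio.

Emit:
move_arm --commands '[{"dx": 23, "dy": -28.5}, {"dx": 46, "dy": -57}, {"dx": 69, "dy": -85.5}, {"dx": 92, "dy": -114}, {"dx": 115, "dy": -142.5}]' --claw 0

```text
invalid input
```

Emit:
move_arm --commands '[{"dx": 23, "dy": -28.5, "dz": 0, "wx": 0, "wy": 0, "wz": 0}, {"dx": 46, "dy": -57, "dz": 0, "wx": 0, "wy": 0, "wz": 0}, {"dx": 69, "dy": -85.5, "dz": 0, "wx": 0, "wy": 0, "wz": 0}, {"dx": 92, "dy": -114, "dz": 0, "wx": 0, "wy": 0, "wz": 0}, {"dx": 115, "dy": -142.5, "dz": 0, "wx": 0, "wy": 0, "wz": 0}]'

```text
time: 0.67
eef_pos: [0.2432, -0.4308, 0.2312]
ee_rot: [0.0, 0.99, 0.138, -0.0]
ft_force: [1.1, -0.5, -0.0]
gripper_width: 0.0853
grip_force: 0.0
```

Emit:
move_arm --commands '[{"dx": 23, "dy": -28.5, "dz": 0, "wx": 0, "wy": 0, "wz": 0}, {"dx": 46, "dy": -57, "dz": 0, "wx": 0, "wy": 0, "wz": 0}, {"dx": 69, "dy": -85.5, "dz": 0, "wx": 0, "wy": 0, "wz": 0}, {"dx": 92, "dy": -114, "dz": 0, "wx": 0, "wy": 0, "wz": 0}, {"dx": 115, "dy": -142.5, "dz": 0, "wx": 0, "wy": 0, "wz": 0}]'

```text
time: 1.08
eef_pos: [0.3147, -0.2623, 0.2315]
ee_rot: [0.0, 0.99, 0.138, 0.0]
ft_force: [0.9, -0.4, -0.5]
gripper_width: 0.0855
grip_force: 0.0
```

Emit:
move_arm --commands '[{"dx": 23, "dy": -28.5, "dz": 0, "wx": 0, "wy": 0, "wz": 0}, {"dx": 46, "dy": -57, "dz": 0, "wx": 0, "wy": 0, "wz": 0}, {"dx": 69, "dy": -85.5, "dz": 0, "wx": 0, "wy": 0, "wz": 0}, {"dx": 92, "dy": -114, "dz": 0, "wx": 0, "wy": 0, "wz": 0}, {"dx": 115, "dy": -142.5, "dz": 0, "wx": 0, "wy": 0, "wz": 0}]'

```text
time: 1.5
eef_pos: [0.3862, -0.0937, 0.2316]
ee_rot: [0.0, 0.99, 0.138, 0.0]
ft_force: [1.6, -0.6, 0.3]
gripper_width: 0.0855
grip_force: 0.0
```

Emit:
move_arm --commands '[{"dx": 23, "dy": -28.5, "dz": 0, "wx": 0, "wy": 0, "wz": -1}, {"dx": 46, "dy": -57, "dz": 0, "wx": 0, "wy": 0, "wz": -2}, {"dx": 69, "dy": -85.5, "dz": 0, "wx": 0, "wy": 0, "wz": -3}, {"dx": 92, "dy": -114, "dz": 0, "wx": 0, "wy": 0, "wz": -4}, {"dx": 115, "dy": -142.5, "dz": 0, "wx": 0, "wy": 0, "wz": -5.4}]'

```text
time: 1.92
eef_pos: [0.4579, 0.0749, 0.2315]
ee_rot: [0.0, 0.983, 0.185, 0.0]
ft_force: [0.1, -0.4, -0.1]
gripper_width: 0.0854
grip_force: 0.0
```

```bash
python3 - <<'E'
from h import *
c=camera('wrist');cv2.imwrite('pics/w1.png',c['img'][:,:,::-1]);o=get_obs();print(o['time'],o['eef_pos'],o['ee_rot'],c['eye'],c['K'][0,0])
print(proj(c,(.526,.242,.038)))
E
```

```text
1.9667 [0.46014777 0.08244204 0.23203542] [-0.00210461  0.98192948  0.18922424  0.00206106] [0.53453448 0.10624849 0.37353615] 348.3947285283883
[169.32496663  33.37074575]
```

View pics/w1.png

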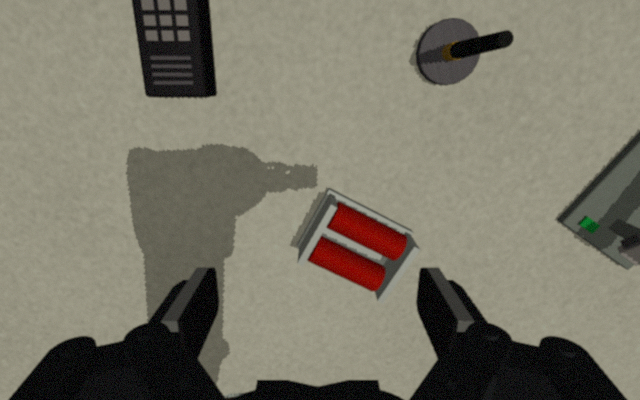

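The wrist picture shows the radio's tail edge at about (147–215, 96) and the fingers at the bottom. I'll centre the wrist camera over the radio.

Emit:
move_arm --commands '[{"dx": 9, "dy": -30, "dz": 0, "wx": 0, "wy": 0, "wz": 0}, {"dx": 18, "dy": -60, "dz": 0, "wx": 0, "wy": 0, "wz": 0}, {"dx": 27, "dy": -90, "dz": 0, "wx": 0, "wy": 0, "wz": 0}, {"dx": 34, "dy": -115, "dz": 0, "wx": 0, "wy": 0, "wz": 0}, {"dx": 38, "dy": -125, "dz": 0, "wx": 0, "wy": 0, "wz": 0}]'

```text
time: 2.38
eef_pos: [0.4463, 0.2075, 0.2315]
ee_rot: [-0.001, 0.982, 0.187, 0.0]
ft_force: [-0.1, -1.4, 0.7]
gripper_width: 0.0853
grip_force: 0.0
```

```bash
python3 - <<'E'
from h import *
c=camera('wrist');I=c['img'].astype(int);cv2.imwrite('pics/w2.png',c['img'][:,:,::-1]);o=get_obs();print(o['time'],o['eef_pos'],o['ee_rot'],c['eye'])
b=blob((I.max(2)<70)|((I[:,:,0]>I[:,:,2]+50)),160,20,480,330);print(cv2.boundingRect(b))
r=cv2.minAreaRect(b);print(r)
for p in cv2.boxPoints(r):print(p,onz(c,p,.038).round(4),onz(c,p,0).round(4))
E
```

```text
2.4333 [0.44662741 0.20797906 0.23157943] [-1.11932541e-03  9.82286823e-01  1.87379925e-01  3.28802714e-04] [0.52295249 0.23885603 0.3736686 ]
(282, 20, 65, 117)
((313.9999694824219, 77.99999237060547), (63.99999237060547, 115.99998474121094), -0.0)
[281.99997 135.99998] [0.4658 0.2535 0.038 ] [0.4593 0.2552 0.    ]
[281.99997  20.     ] [0.5598 0.2871 0.038 ] [0.564  0.2925 0.    ]
[345.99997  20.     ] [0.5801 0.2355 0.038 ] [0.5866 0.2351 0.    ]
[345.99997 135.99998] [0.4882 0.1965 0.038 ] [0.4843 0.1917 0.    ]
```

View pics/w2.png

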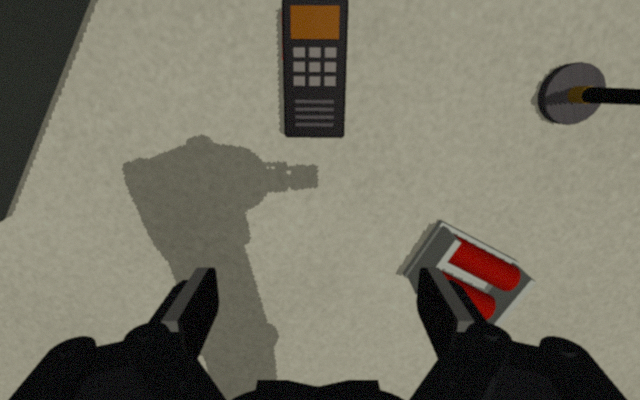

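The radio is at columns 285–344, with its tail edge at row 136 and its head cut off at the top of the picture.

```bash
cat >> h.py <<'E'
def delta(P,Rt):
    o=get_obs();R0=R.from_quat(o['ee_rot'],scalar_first=True)
    d=R0.inv().apply(np.array(P)-o['eef_pos'])*1e3; w=(R0.inv()*Rt).as_rotvec(degrees=True);return d.round(1),w.round(1)
E
python3 - <<'E'
from h import *
c=camera('wrist')
I=c['img'].astype(int)
for v in(10,30,50,70,90,110,125):
    m=np.where(I[v,270:360].max(1)<70)[0]+270
    l,r=onz(c,(m.min()-.5,v),.038),onz(c,(m.max()+.5,v),.038);print(v,m.min(),m.max(),l[:2].round(4),r[:2].round(4),((l+r)/2)[:2].round(4),np.linalg.norm(l-r).round(4))
for u in(295,315,335):
    m=np.where(I[100:160,u].max(1)<70)[0]+100;print(u,m.max(),onz(c,(u,m.max()+.5),.038).round(4))
E
```

```text
10 282 347 [0.5672 0.2907] [0.588 0.238] [0.5776 0.2644] 0.0567
30 283 347 [0.5528 0.2847] [0.5736 0.2319] [0.5632 0.2583] 0.0568
50 283 346 [0.5377 0.2792] [0.5585 0.2264] [0.5481 0.2528] 0.0568
70 283 345 [0.522  0.2736] [0.5429 0.2207] [0.5324 0.2472] 0.0569
90 284 345 [0.5061 0.2669] [0.527 0.214] [0.5166 0.2405] 0.057
110 284 344 [0.4893 0.2609] [0.5103 0.2079] [0.4998 0.2344] 0.057
125 285 344 [0.4767 0.2554] [0.4976 0.2025] [0.4871 0.2289] 0.0569
295 137 [0.4693 0.242  0.038 ]
315 137 [0.4763 0.2242 0.038 ]
335 137 [0.4834 0.2063 0.038 ]
```

```bash
python3 - <<'E'
from h import *
Rt=R.from_euler('ZX',[21.4,180],degrees=True)
print(delta((.531,.246,.10),Rt))
E
```

```text
(array([ 92.9,  -6.7, 131.4]), array([-0.1, -0. ,  0.1]))
```

Emit:
move_arm --commands '[{"dx": 25, "dy": -2, "dz": 30, "wx": 0, "wy": 0, "wz": 0}, {"dx": 50, "dy": -4, "dz": 60, "wx": 0, "wy": 0, "wz": 0}, {"dx": 73, "dy": -6, "dz": 90, "wx": 0, "wy": 0, "wz": 0}, {"dx": 89, "dy": -6.7, "dz": 118, "wx": 0, "wy": 0, "wz": 0}, {"dx": 93, "dy": -6.7, "dz": 131, "wx": 0, "wy": 0, "wz": 0}]'

```text
time: 2.9
eef_pos: [0.5329, 0.2412, 0.0964]
ee_rot: [0.001, 0.983, 0.184, -0.002]
ft_force: [-1.5, -0.1, 0.3]
gripper_width: 0.0856
grip_force: 0.0
```

Emit:
move_arm --commands '[{"dx": 0, "dy": 0, "dz": 8, "wx": 0, "wy": 0, "wz": 0}, {"dx": 0, "dy": 0, "dz": 20, "wx": 0, "wy": 0, "wz": 0}, {"dx": 0, "dy": 0, "dz": 32, "wx": 0, "wy": 0, "wz": 0}, {"dx": 0, "dy": 0, "dz": 40, "wx": 0, "wy": 0, "wz": 0}, {"dx": 0, "dy": 0, "dz": 45, "wx": 0, "wy": 0, "wz": 0}]'

```text
time: 3.32
eef_pos: [0.5312, 0.2429, 0.055]
ee_rot: [0.0, 0.983, 0.185, -0.0]
ft_force: [0.3, 0.5, 0.6]
gripper_width: 0.0853
grip_force: 0.0
```

```bash
python3 - <<'E'
from h import *
c=camera('wrist');cv2.imwrite('pics/w3.png',c['img'][:,:,::-1])
Rt=R.from_euler('ZX',[21.4,180],degrees=True)
print(get_obs()['eef_pos'],delta((.531,.246,.004),Rt))
E
```

```text
[0.53104267 0.24287568 0.05438169] (array([ 1.1, -2.9, 50.4]), array([ 0. ,  0.1, -0.1]))
```

View pics/w3.png

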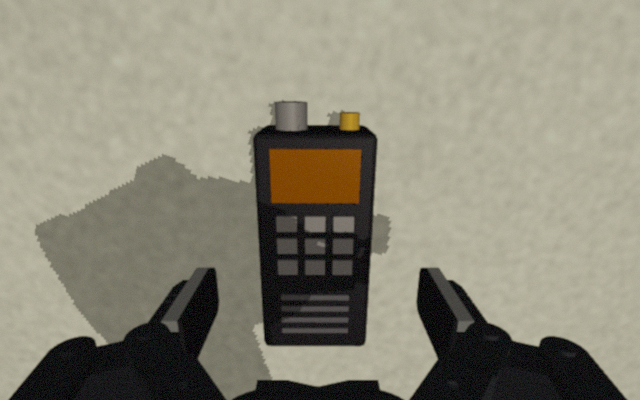

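The radio is at columns 256–377, centred at about 316 between fingers whose centre is at 318. Its head edge is at row 130 and its tail at row 345. I'll check the centre with the close view.

```bash
python3 - <<'E'
from h import *
c=camera('wrist')
for p in((317,130),(315,345),(254,133),(377,133),(263,340),(367,340)): print(p,onz(c,p,.038).round(4))
h,t=onz(c,(317,130),.038),onz(c,(315,345),.038);print(np.linalg.norm(h-t),(h+t)/2)
Rt=R.from_euler('ZX',[21.4,180],degrees=True);print(delta((*((h+t)/2)[:2],.004),Rt))
E
```

```text
(317, 130) [0.589  0.2671 0.038 ]
(315, 345) [0.4781 0.2252 0.038 ]
(254, 133) [0.5775 0.2931 0.038 ]
(377, 133) [0.5976 0.2415 0.038 ]
(263, 340) [0.4708 0.2533 0.038 ]
(367, 340) [0.4918 0.1996 0.038 ]
0.11854631219398552 [0.533566   0.24617629 0.038     ]
(array([ 3.3, -2. , 51. ]), array([ 0. ,  0. , -0.1]))
```

Emit:
move_arm --commands '[{"dx": 2, "dy": -1, "dz": 10, "wx": 0, "wy": 0, "wz": 0}, {"dx": 3, "dy": -1.8, "dz": 22, "wx": 0, "wy": 0, "wz": 0}, {"dx": 3, "dy": -1.8, "dz": 34, "wx": 0, "wy": 0, "wz": 0}, {"dx": 3, "dy": -1.8, "dz": 44, "wx": 0, "wy": 0, "wz": 0}, {"dx": 3, "dy": -1.8, "dz": 49, "wx": 0, "wy": 0, "wz": 0}]'

```text
time: 3.83
eef_pos: [0.5328, 0.2457, 0.0041]
ee_rot: [0.0, 0.983, 0.185, -0.001]
ft_force: [-0.4, 0.3, 0.7]
gripper_width: 0.0852
grip_force: 0.0
```

Emit:
move_arm --commands '[{"dx": 0, "dy": 0, "dz": 0, "wx": 0, "wy": 0, "wz": 0}, {"dx": 0, "dy": 0, "dz": 0, "wx": 0, "wy": 0, "wz": 0}, {"dx": 0, "dy": 0, "dz": 0, "wx": 0, "wy": 0, "wz": 0}, {"dx": 0, "dy": 0, "dz": 0, "wx": 0, "wy": 0, "wz": 0}, {"dx": 0, "dy": 0, "dz": 0, "wx": 0, "wy": 0, "wz": 0}]' --claw 1 --squeeze 50

```text
time: 4.25
eef_pos: [0.5339, 0.2463, 0.0066]
ee_rot: [-0.0, 0.983, 0.185, 0.0]
ft_force: [-0.3, -0.4, -1.3]
gripper_width: 0.0575
grip_force: 54.5
```

Emit:
move_arm --commands '[{"dx": 0, "dy": 0, "dz": 0, "wx": 0, "wy": 0, "wz": 0}, {"dx": 0, "dy": 0, "dz": 0, "wx": 0, "wy": 0, "wz": 0}, {"dx": 0, "dy": 0, "dz": 0, "wx": 0, "wy": 0, "wz": 0}, {"dx": 0, "dy": 0, "dz": 0, "wx": 0, "wy": 0, "wz": 0}, {"dx": 0, "dy": 0, "dz": 0, "wx": 0, "wy": 0, "wz": 0}]'

```text
time: 4.67
eef_pos: [0.5339, 0.2463, 0.0065]
ee_rot: [0.0, 0.983, 0.185, 0.0]
ft_force: [-1.0, -1.1, 2.7]
gripper_width: 0.0576
grip_force: 55.2
```

Gripped at 57.5 mm. The radio's bottom face is 6.5 mm beyond the TCP. I'll lift and look.

Emit:
move_arm --commands '[{"dx": 0, "dy": 0, "dz": -8, "wx": 0, "wy": 0, "wz": 0}, {"dx": 0, "dy": 0, "dz": -28, "wx": 0, "wy": 0, "wz": 0}, {"dx": 0, "dy": 0, "dz": -53, "wx": 0, "wy": 0, "wz": 0}, {"dx": 0, "dy": 0, "dz": -83, "wx": 0, "wy": 0, "wz": 0}, {"dx": 0, "dy": 0, "dz": -113, "wx": 0, "wy": 0, "wz": 0}]' --squeeze 60

```text
time: 5.08
eef_pos: [0.533, 0.246, 0.1203]
ee_rot: [0.0, 0.983, 0.185, -0.001]
ft_force: [0.3, -0.6, -3.7]
gripper_width: 0.0571
grip_force: 65.4
```

Emit:
move_arm --commands '[{"dx": 0, "dy": 0, "dz": -30, "wx": 0, "wy": 0, "wz": 0}, {"dx": 0, "dy": 0, "dz": -60, "wx": 0, "wy": 0, "wz": 0}, {"dx": 0, "dy": 0, "dz": -90, "wx": 0, "wy": 0, "wz": 0}, {"dx": 0, "dy": 0, "dz": -115, "wx": 0, "wy": 0, "wz": 0}, {"dx": 0, "dy": 0, "dz": -125, "wx": 0, "wy": 0, "wz": 0}]'

```text
time: 5.5
eef_pos: [0.5346, 0.2473, 0.2483]
ee_rot: [-0.001, 0.983, 0.185, 0.002]
ft_force: [0.5, 0.4, -2.9]
gripper_width: 0.057
grip_force: 65.8
```

```bash
cat >> h.py <<'E'
L0=np.array([.4875,-.260,.05]);YAW=-12.1
def spine():
    Rs=R.from_euler('ZY',[YAW,-30],degrees=True); return Rs, Rs*R.from_euler('X',180,degrees=True)
def tgt(xs,clear,ys=0):
    Rs,Rt=spine(); return L0+Rs.apply([xs,ys,.0065+clear]),Rt
def spos():
    o=get_obs();return spine()[0].inv().apply(np.array(o['eef_pos'])-L0)*1e3
E
python3 - <<'E'
from h import *
o=get_obs();print(o['time'],o['ft_force'],o['ft_torque'],o['gripper_width'],o['grip_force'],o['q'].round(2) if hasattr(o['q'],'round') else o['q'])
P,Rt=tgt(.128,.10);print(P,delta(P,Rt)); print(delta(P,R.from_euler('ZX',[YAW,180],degrees=True)))
E
```

```text
5.5 [ 0.54581278  0.37133877 -2.87279427] [ 0.12120521 -0.12984532 -0.00527224] 0.057014491132202645 65.75285911560059 [-0.13  0.42 -0.56  1.61  0.24  1.18 -1.94]
[ 0.54382154 -0.27207429  0.20623171] (array([-180.5,  487.2,   40.9]), array([-8.9, 28.9, 32.6]))
(array([-180.5,  487.2,   40.9]), array([-0.1, -0.3, 33.4]))
```

Emit:
move_arm --commands '[{"dx": -8, "dy": 20, "dz": 0, "wx": 0, "wy": 0, "wz": 0}, {"dx": -20, "dy": 52, "dz": 0, "wx": 0, "wy": 0, "wz": 0}, {"dx": -33, "dy": 87, "dz": 0, "wx": 0, "wy": 0, "wz": 0}, {"dx": -46, "dy": 122, "dz": 0, "wx": 0, "wy": 0, "wz": 0}, {"dx": -59, "dy": 157, "dz": 0, "wx": 0, "wy": 0, "wz": 0}]'

```text
time: 5.92
eef_pos: [0.5349, 0.0769, 0.2433]
ee_rot: [0.0, 0.983, 0.185, -0.001]
ft_force: [0.2, -0.8, -3.1]
gripper_width: 0.0569
grip_force: 65.7
```

Emit:
move_arm --commands '[{"dx": -13, "dy": 35, "dz": 0, "wx": 0, "wy": 0, "wz": 0}, {"dx": -26, "dy": 70, "dz": 0, "wx": 0, "wy": 0, "wz": 0}, {"dx": -39, "dy": 105, "dz": 0, "wx": 0, "wy": 0, "wz": 0}, {"dx": -52, "dy": 140, "dz": 0, "wx": 0, "wy": 0, "wz": 0}, {"dx": -65, "dy": 175, "dz": 0, "wx": 0, "wy": 0, "wz": 0}]'

```text
time: 6.33
eef_pos: [0.5379, -0.1098, 0.2434]
ee_rot: [-0.0, 0.983, 0.185, -0.001]
ft_force: [0.4, 0.7, -3.4]
gripper_width: 0.0575
grip_force: 65.7
```

Emit:
move_arm --commands '[{"dx": -13, "dy": 35, "dz": 0, "wx": 0, "wy": 0, "wz": 6.5}, {"dx": -26, "dy": 70, "dz": 0, "wx": 0, "wy": 0, "wz": 13}, {"dx": -39, "dy": 105, "dz": 0, "wx": 0, "wy": 0, "wz": 20}, {"dx": -50, "dy": 138, "dz": 0, "wx": 0, "wy": 0, "wz": 27}, {"dx": -56, "dy": 155, "dz": 0, "wx": 0, "wy": 0, "wz": 33}]'

```text
time: 6.75
eef_pos: [0.5413, -0.2784, 0.2429]
ee_rot: [0.001, 0.994, -0.107, -0.001]
ft_force: [-0.0, -0.5, -3.3]
gripper_width: 0.0572
grip_force: 65.6
```

```bash
python3 - <<'E'
from h import *
o=get_obs();print(o['time'],o['eef_pos'],o['ft_force'],o['gripper_width'],np.round(o['q'],2))
P,Rt=tgt(.128,.10);print(P,delta(P,Rt))
E
```

```text
6.75 [ 0.54130841 -0.27839995  0.24294507] [-0.03041328 -0.53875543 -3.34502432] 0.057215716506328985 [ 0.58  0.42 -0.28  1.58  0.13  1.16 -1.51]
[ 0.54382154 -0.27207429  0.20623171] (array([ 1.2, -6.8, 36.7]), array([ 0.2, 30.1, -0.2]))
```

Emit:
move_arm --commands '[{"dx": 0, "dy": -2, "dz": 0, "wx": 0, "wy": 6, "wz": 0}, {"dx": 0, "dy": -4, "dz": 0, "wx": 0, "wy": 12, "wz": 0}, {"dx": 0, "dy": -6, "dz": 0, "wx": 0, "wy": 18, "wz": 0}, {"dx": 1, "dy": -7, "dz": 0, "wx": 0, "wy": 24, "wz": 0}, {"dx": 1, "dy": -7, "dz": 0, "wx": 0, "wy": 30, "wz": 0}]'

```text
time: 7.17
eef_pos: [0.5447, -0.2657, 0.244]
ee_rot: [0.027, 0.96, -0.098, 0.259]
ft_force: [1.4, 0.7, -3.3]
gripper_width: 0.057
grip_force: 65.7
```

```bash
python3 - <<'E'
from h import *
camera('top');camera('top');camera('top');camera('top')
c=camera('top');w=camera('wrist');o=get_obs();print(o['time'],o['eef_pos'],o['ee_rot'],o['ft_force'],spos())
P,Rt=tgt(.128,.05);print(P,delta(P,Rt))
a=c['img'][130:270,380:500]
cv2.imwrite('pics/m1.png',np.hstack([cv2.resize(a,(343,400),interpolation=2),w['img'][:,100:540]])[:,:,::-1])
for n,q in(('L',[0,0,0]),('U',[.19,0,0]),('Ul',[.19,.013,0]),('Ur',[.19,-.013,0]),('foot',[.033,0,.025])): print(n,proj(w,L0+spine()[0].apply(q)).round(0))
E
```

```text
7.4667 [ 0.54692011 -0.26644907  0.24513252] [ 0.02613573  0.96101296 -0.09812128  0.25718326] [ 1.14098896  0.61787496 -2.41954099] [149.05305373   6.14976478 139.26380604]
[ 0.56826612 -0.27731476  0.16293044] (array([-21. ,   6.3,  82.8]), array([-0.2,  0. ,  0.4]))
L [325. 331.]
U [328. 135.]
Ul [311. 135.]
Ur [344. 135.]
foot [326. 319.]
```

View pics/m1.png

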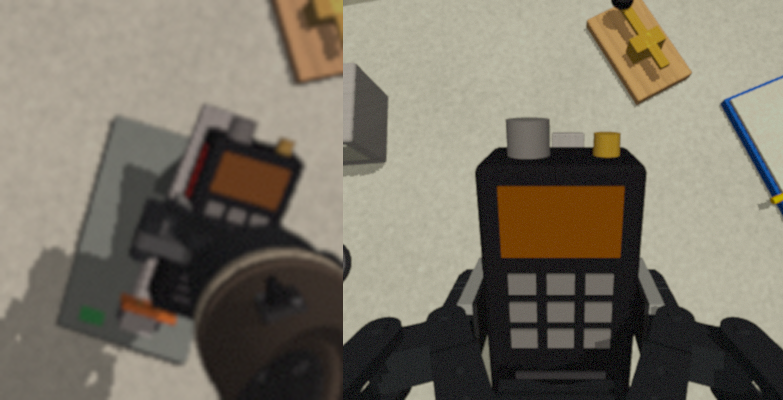

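The left half shows the radio held above the cradle. In the wrist half the spine's upper end is visible between the knob and the socket at about column 325, row 135, against a prediction of 328. I'll descend to about 40 mm clearance.

Emit:
move_arm --commands '[{"dx": -4, "dy": 1, "dz": 12, "wx": 0, "wy": 0, "wz": 0}, {"dx": -9, "dy": 2, "dz": 32, "wx": 0, "wy": 0, "wz": 0}, {"dx": -14, "dy": 3, "dz": 54, "wx": 0, "wy": 0, "wz": 0}, {"dx": -19, "dy": 4, "dz": 72, "wx": 0, "wy": 0, "wz": 0}, {"dx": -21, "dy": 5, "dz": 83, "wx": 0, "wy": 0, "wz": 0.3}]'

```text
time: 7.88
eef_pos: [0.5688, -0.2754, 0.1601]
ee_rot: [0.025, 0.961, -0.1, 0.256]
ft_force: [0.8, -0.0, -3.6]
gripper_width: 0.057
grip_force: 65.7
```

```bash
python3 - <<'E'
from h import *
w=camera('wrist');t=camera('top');s=camera('scene');o=get_obs();print(o['time'],o['ft_force'],spos())
P,Rt=tgt(.128,.004);print(P,delta(P,Rt))
for n,q in(('U',[.19,0,0]),('Ul',[.19,.013,0]),('Ur',[.19,-.013,0])):
  for c in(w,t,s): print(n,proj(c,L0+spine()[0].apply(q)).round(1),end=' ')
  print()
for c in (t,s):
  for q in ([.033,.021,.025],[.033,-.021,.025],[0,0,0]): print(proj(c,L0+spine()[0].apply(q)).round(1),end=' ')
cv2.imwrite('pics/m2.png',np.vstack([np.hstack([cv2.resize(t['img'][150:260,390:490],(273,300),interpolation=2),cv2.resize(s['img'][190:310,140:240],(250,300),interpolation=2)]),cv2.resize(w['img'][40:180,190:434],(523,300),interpolation=2)])[:,:,::-1])
E
```

```text
8.0333 [ 0.05237674  0.76070077 -2.64467708] [127.04856676   1.8338137   55.45038519]
[ 0.59075513 -0.28213598  0.12309327] (array([ 1. ,  2. , 44.9]), array([-0.3,  0.1,  0.1]))
U [324.3 118. ] U [457.2 168.6] U [182.4 251.5] 
Ul [300.6 117.9] Ul [451.3 166.8] Ul [190.7 248.9] 
Ur [348. 118.] Ur [463.1 170.3] Ur [174.  254.1] 
[423.8 234.9] [442.3 240.7] [426.9 246.6] [183.5 210.5] [160.7 217. ] [174.8 221.9]
```

View pics/m2.png

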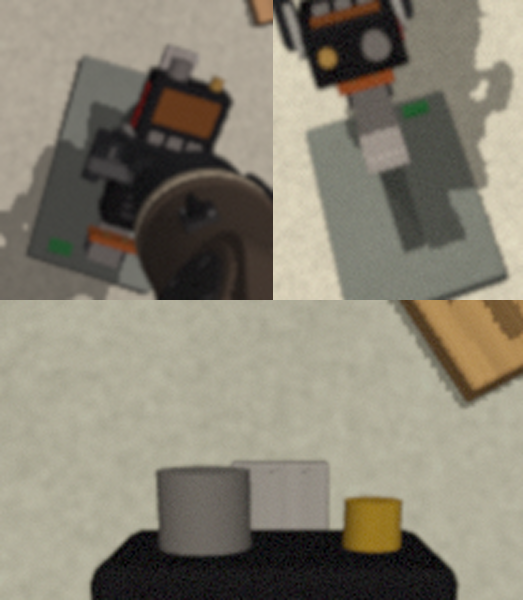

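In the wrist view the spine end is centred at column 320.6 and the radio head at 318, so they are aligned laterally. The spine lies about 2 mm to +y of my model, which matches the arm's present y. In the scene view the foot is below the tail. Now lowering.

Emit:
move_arm --commands '[{"dx": 0, "dy": 0, "dz": 8, "wx": 0, "wy": 0, "wz": 0}, {"dx": 0, "dy": 0, "dz": 18, "wx": 0, "wy": 0, "wz": 0}, {"dx": 0, "dy": 0, "dz": 28, "wx": 0, "wy": 0, "wz": 0}, {"dx": 0, "dy": 0, "dz": 36, "wx": 0, "wy": 0, "wz": 0}, {"dx": 0, "dy": 0, "dz": 40, "wx": -0.2, "wy": 0, "wz": 0}]'

```text
time: 8.45
eef_pos: [0.5871, -0.28, 0.1261]
ee_rot: [0.027, 0.961, -0.101, 0.257]
ft_force: [-0.6, -0.4, -3.3]
gripper_width: 0.0569
grip_force: 65.7
```

Emit:
move_arm --commands '[{"dx": 0, "dy": 0, "dz": 0.5, "wx": 0, "wy": 0, "wz": 0}, {"dx": 0, "dy": 0, "dz": 1, "wx": 0, "wy": 0, "wz": 0}, {"dx": 0, "dy": 0, "dz": 2, "wx": 0, "wy": 0, "wz": 0}, {"dx": 0, "dy": 0, "dz": 3, "wx": 0, "wy": 0, "wz": 0}, {"dx": 0, "dy": 0, "dz": 3, "wx": 0, "wy": 0, "wz": 0}]'

```text
time: 8.87
eef_pos: [0.5884, -0.2803, 0.1249]
ee_rot: [0.027, 0.961, -0.101, 0.258]
ft_force: [-0.0, 0.3, -2.6]
gripper_width: 0.0569
grip_force: 65.7
```

```bash
python3 - <<'E'
from h import *
o=get_obs();print(o['time'],o['ft_force'],o['ft_torque'],spos(), spine()[0].inv().apply(o['ft_force']))
P,Rt=tgt(.128,.0);print(delta(P,Rt))
E
```

```text
8.8667 [-0.03113934  0.27957809 -2.61576061] [ 0.11875754  0.84860294 -0.00649164] [126.55986719   1.31369559  13.41253737] [-1.38500184  0.26683939 -2.220789  ]
(array([1.4, 1.3, 6.9]), array([ 0. , -0. ,  0.1]))
```

Emit:
move_arm --commands '[{"dx": 0, "dy": 0, "dz": 1, "wx": 0, "wy": 0, "wz": 0}, {"dx": 0, "dy": 0, "dz": 2, "wx": 0, "wy": 0, "wz": 0}, {"dx": 0, "dy": 0, "dz": 3, "wx": 0, "wy": 0, "wz": 0}, {"dx": 0, "dy": 0, "dz": 3, "wx": 0, "wy": 0, "wz": 0}, {"dx": 0, "dy": 0, "dz": 3, "wx": 0, "wy": 0, "wz": 0}]'

```text
time: 9.28
eef_pos: [0.5898, -0.2805, 0.122]
ee_rot: [0.027, 0.961, -0.101, 0.257]
ft_force: [-0.3, -0.5, -3.1]
gripper_width: 0.057
grip_force: 65.7
```

```bash
python3 - <<'E'
from h import *
o=get_obs();print(o['time'],o['ft_force'],o['ft_torque'],spos(), spine()[0].inv().apply(o['ft_force']))
E
```

```text
9.2833 [-0.31510009 -0.46090068 -3.10288551] [0.19304141 0.81521771 0.00968228] [126.38192094   1.40920001  10.22171468] [-1.73459521 -0.51671179 -2.58143455]
```

Emit:
move_arm --commands '[{"dx": 0, "dy": 0, "dz": 1, "wx": 0, "wy": 0, "wz": 0}, {"dx": 0, "dy": 0, "dz": 2, "wx": 0, "wy": 0, "wz": 0}, {"dx": 0, "dy": 0, "dz": 2.5, "wx": 0, "wy": 0, "wz": 0}, {"dx": 0, "dy": 0, "dz": 2.5, "wx": 0, "wy": 0, "wz": 0}, {"dx": 0, "dy": 0, "dz": 2.5, "wx": 0, "wy": 0, "wz": 0}]'

```text
time: 9.7
eef_pos: [0.591, -0.2807, 0.1198]
ee_rot: [0.027, 0.961, -0.101, 0.257]
ft_force: [-0.4, -0.1, -3.7]
gripper_width: 0.057
grip_force: 65.7
```

```bash
python3 - <<'E'
from h import *
o=get_obs();print(o['time'],o['ft_force'],o['ft_torque'],spos(), spine()[0].inv().apply(o['ft_force']))
E
```

```text
9.7 [-0.42470794 -0.11428005 -3.73476938] [ 0.17226805  0.828089   -0.01319734] [126.36333508   1.43450809   7.69736765] [-2.20627523 -0.20076779 -3.03874662]
```

Emit:
move_arm --commands '[{"dx": 0, "dy": 0, "dz": 0.5, "wx": 0, "wy": 0, "wz": 0}, {"dx": 0, "dy": 0, "dz": 1, "wx": 0, "wy": 0, "wz": 0}, {"dx": 0, "dy": 0, "dz": 1.5, "wx": 0, "wy": 0, "wz": 0}, {"dx": 0, "dy": 0, "dz": 1.5, "wx": 0, "wy": 0, "wz": 0}, {"dx": 0, "dy": 0, "dz": 1.5, "wx": 0, "wy": 0, "wz": 0}]'

```text
time: 10.12
eef_pos: [0.5918, -0.2809, 0.1186]
ee_rot: [0.027, 0.961, -0.101, 0.257]
ft_force: [-0.2, 0.4, -3.1]
gripper_width: 0.0573
grip_force: 65.7
```

```bash
python3 - <<'E'
from h import *
o=get_obs();print(o['time'],o['ft_force'],o['ft_torque'],spos(), spine()[0].inv().apply(o['ft_force']))
E
```

```text
10.1167 [-0.15848423  0.41937132 -3.06633604] [ 0.1974161   0.84832098 -0.02930462] [126.40147306   1.44091096   6.21542691] [-1.74350068  0.37683301 -2.53408929]
```

Emit:
move_arm --commands '[{"dx": 0, "dy": 0, "dz": 0.5, "wx": 0, "wy": 0, "wz": 0}, {"dx": 0, "dy": 0, "dz": 1, "wx": 0, "wy": 0, "wz": 0}, {"dx": 0, "dy": 0, "dz": 1.5, "wx": 0, "wy": 0, "wz": 0}, {"dx": 0, "dy": 0, "dz": 1.5, "wx": 0, "wy": 0, "wz": 0}, {"dx": 0, "dy": 0, "dz": 1.5, "wx": 0, "wy": 0, "wz": 0}]'

```text
time: 10.53
eef_pos: [0.5921, -0.281, 0.1181]
ee_rot: [0.028, 0.961, -0.101, 0.257]
ft_force: [-10.5, 3.2, 10.5]
gripper_width: 0.0569
grip_force: 68.0
```

```bash
python3 - <<'E'
from h import *
w=camera('wrist');o=get_obs();print(o['time'],o['ft_force'],o['ft_torque'],spos(), spine()[0].inv().apply(o['ft_force']))
s=camera('scene')
cv2.imwrite('pics/m3.png',np.hstack([cv2.resize(s['img'][180:270,140:240],(400,360),interpolation=2),cv2.resize(w['img'][40:180,200:356],(400,360),interpolation=2)])[:,:,::-1])
E
```

```text
10.5833 [-11.09212696   3.45516557  10.74445654] [0.63558811 1.25075473 0.09242116] [126.45547915   1.42232902   5.65966097] [-4.6476533   1.05328726 15.08995364]
```

View pics/m3.png

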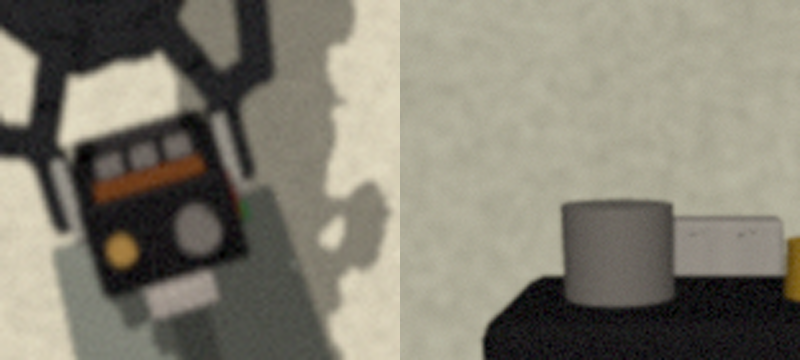

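Scene half: the radio's lower edge is centred at about column 178 over the spine end at about 180, so it is well centred. The forces show contact. I'll back off slightly and slide down the slope.

Emit:
move_arm --commands '[{"dx": 0, "dy": 0, "dz": -0.7, "wx": 0, "wy": 0, "wz": 0}, {"dx": -3, "dy": 0, "dz": -0.7, "wx": 0, "wy": 0, "wz": 0}, {"dx": -8, "dy": 0, "dz": -0.7, "wx": 0, "wy": 0, "wz": 0}, {"dx": -13, "dy": 0, "dz": -0.7, "wx": 0, "wy": 0, "wz": 0}, {"dx": -16, "dy": 0, "dz": -0.7, "wx": 0, "wy": 0, "wz": 0}]'

```text
time: 11.05
eef_pos: [0.5793, -0.2782, 0.1106]
ee_rot: [0.028, 0.96, -0.101, 0.258]
ft_force: [-1.6, -0.2, 0.7]
gripper_width: 0.0572
grip_force: 66.4
```

```bash
cat > st.py <<'E'
from h import *
o=get_obs();print(o['time'],np.round(o['ft_torque'],2),spos().round(2), spine()[0].inv().apply(o['ft_force']).round(2),delta(o['eef_pos'],spine()[1])[1])
E
python3 st.py
```

```text
11.05 [0.08 0.73 0.03] [111.32   1.48   5.71] [-1.   -0.49  1.44] [ 0.  -0.1  0.1]
```

Emit:
move_arm --commands '[{"dx": -2, "dy": 0, "dz": 0, "wx": 0, "wy": 0, "wz": 0}, {"dx": -4, "dy": 0, "dz": 0, "wx": 0, "wy": 0, "wz": 0}, {"dx": -6, "dy": 0, "dz": 0, "wx": 0, "wy": 0, "wz": 0}, {"dx": -8, "dy": 0, "dz": 0, "wx": 0, "wy": 0, "wz": 0}, {"dx": -9, "dy": 0, "dz": 0, "wx": 0, "wy": 0, "wz": 0}]'

```text
time: 11.47
eef_pos: [0.5716, -0.2768, 0.1061]
ee_rot: [0.028, 0.96, -0.101, 0.258]
ft_force: [-0.3, -0.0, 2.9]
gripper_width: 0.057
grip_force: 66.4
```

```bash
python3 st.py
```

```text
11.4667 [0.06 0.48 0.01] [102.28   1.23   5.71] [ 1.19 -0.09  2.62] [ 0.  -0.1  0.1]
```

Emit:
move_arm --commands '[{"dx": -1, "dy": 0, "dz": 0, "wx": 0, "wy": 0, "wz": 0}, {"dx": -2, "dy": 0, "dz": 0, "wx": 0, "wy": 0, "wz": 0}, {"dx": -3, "dy": 0, "dz": 0, "wx": 0, "wy": 0, "wz": 0}, {"dx": -3, "dy": 0, "dz": 0, "wx": 0, "wy": 0, "wz": 0}, {"dx": -3, "dy": 0, "dz": 0, "wx": 0, "wy": 0, "wz": 0}]'

```text
time: 11.88
eef_pos: [0.5689, -0.276, 0.1045]
ee_rot: [0.027, 0.96, -0.101, 0.258]
ft_force: [-1.5, 0.8, 5.3]
gripper_width: 0.0574
grip_force: 66.8
```

```bash
python3 st.py
```

```text
11.8833 [ 0.08  0.37 -0.02] [99.05  1.4   5.69] [1.23 0.49 5.36] [ 0.  -0.1  0.1]
```

```bash
cat > st.py <<'E'
from h import *
F=[];T=[]
for i in range(5):
    camera('top');o=get_obs();F.append(spine()[0].inv().apply(o['ft_force']));T.append(o['ft_torque'])
print(o['time'],np.mean(T,0).round(3),spos().round(2),np.mean(F,0).round(2),np.std(F,0).round(2))
E
python3 st.py
```

```text
12.1333 [ 0.066  0.361 -0.028] [99.08  1.36  5.69] [ 1.1  -0.02  5.96] [0.56 0.56 0.47]
```

Emit:
move_arm --commands '[{"dx": 0, "dy": 0, "dz": -0.3, "wx": 0, "wy": 0, "wz": 0}, {"dx": -0.5, "dy": 0, "dz": -0.3, "wx": 0, "wy": 0, "wz": 0}, {"dx": -1, "dy": 0, "dz": -0.3, "wx": 0, "wy": 0, "wz": 0}, {"dx": -1.5, "dy": 0, "dz": -0.3, "wx": 0, "wy": 0, "wz": 0}, {"dx": -1.5, "dy": 0, "dz": -0.3, "wx": 0, "wy": 0, "wz": 0}]'

```text
time: 12.55
eef_pos: [0.5669, -0.2755, 0.1033]
ee_rot: [0.027, 0.961, -0.101, 0.257]
ft_force: [-0.8, 0.6, 1.7]
gripper_width: 0.0571
grip_force: 66.3
```

```bash
python3 st.py
```

```text
12.8 [0.122 0.615 0.038] [96.68  1.42  5.71] [-1.3   0.32  1.34] [0.63 0.42 0.57]
```

Emit:
move_arm --commands '[{"dx": -0.5, "dy": 0, "dz": 0, "wx": 0, "wy": 0, "wz": 0}, {"dx": -1, "dy": 0, "dz": 0, "wx": 0, "wy": 0, "wz": 0}, {"dx": -1.5, "dy": 0, "dz": -0.1, "wx": 0, "wy": 0, "wz": 0}, {"dx": -2, "dy": 0, "dz": -0.1, "wx": 0, "wy": 0, "wz": 0}, {"dx": -2, "dy": 0, "dz": -0.1, "wx": 0, "wy": 0, "wz": 0}]'

```text
time: 13.22
eef_pos: [0.565, -0.2752, 0.1022]
ee_rot: [0.027, 0.961, -0.101, 0.257]
ft_force: [0.5, 0.1, -2.5]
gripper_width: 0.0574
grip_force: 65.9
```

```bash
python3 st.py
```

```text
13.4667 [0.16  0.732 0.014] [94.82  1.39  5.8 ] [-0.91  0.   -2.91] [0.6  0.26 0.38]
```

Emit:
move_arm --commands '[{"dx": -0.5, "dy": 0, "dz": 0, "wx": 0, "wy": 0, "wz": 0}, {"dx": -1, "dy": 0, "dz": 0, "wx": 0, "wy": 0, "wz": 0}, {"dx": -1.5, "dy": 0, "dz": -0.1, "wx": 0, "wy": 0, "wz": 0}, {"dx": -2, "dy": 0, "dz": -0.1, "wx": 0, "wy": 0, "wz": 0}, {"dx": -2, "dy": 0, "dz": -0.1, "wx": 0, "wy": 0, "wz": 0}]'

```text
time: 13.88
eef_pos: [0.5636, -0.2749, 0.1017]
ee_rot: [0.027, 0.961, -0.101, 0.257]
ft_force: [0.4, -0.1, -2.4]
gripper_width: 0.0569
grip_force: 65.9
```

```bash
python3 st.py
```

```text
14.1333 [ 0.109  0.561 -0.004] [93.03  1.42  5.96] [-0.54  0.1  -3.22] [0.46 0.61 0.48]
```

Emit:
move_arm --commands '[{"dx": -0.5, "dy": 0, "dz": 0, "wx": 0, "wy": 0, "wz": 0}, {"dx": -1, "dy": 0, "dz": 0, "wx": 0, "wy": 0, "wz": 0}, {"dx": -1.5, "dy": 0, "dz": 0, "wx": 0, "wy": 0, "wz": 0}, {"dx": -2, "dy": 0, "dz": 0, "wx": 0, "wy": 0, "wz": 0}, {"dx": -2, "dy": 0, "dz": 0, "wx": 0, "wy": 0, "wz": 0}]'

```text
time: 14.55
eef_pos: [0.5619, -0.2745, 0.1006]
ee_rot: [0.027, 0.961, -0.101, 0.257]
ft_force: [1.5, 0.1, -3.4]
gripper_width: 0.0567
grip_force: 65.9
```

```bash
python3 st.py
```

```text
14.8 [ 0.113  0.375 -0.005] [91.06  1.44  5.95] [ 0.7   0.05 -2.73] [0.32 0.69 0.39]
```

The foot is in contact: force along x rises by about 1.2 N per 2 mm, and it is pressed about 4–5 mm. I'll ease back 1 mm to balance the weight, settle onto the bar and soften the grip.

Emit:
move_arm --commands '[{"dx": 0.5, "dy": 0, "dz": 0.1, "wx": 0, "wy": 0, "wz": 0}, {"dx": 1, "dy": 0, "dz": 0.3, "wx": 0, "wy": 0, "wz": 0}, {"dx": 1, "dy": 0, "dz": 0.3, "wx": 0, "wy": 0, "wz": 0}, {"dx": 1, "dy": 0, "dz": 0.3, "wx": 0, "wy": 0, "wz": 0}, {"dx": 1, "dy": 0, "dz": 0.3, "wx": 0, "wy": 0, "wz": 0}]' --squeeze 20

```text
time: 15.22
eef_pos: [0.5628, -0.2747, 0.1009]
ee_rot: [0.027, 0.961, -0.101, 0.257]
ft_force: [0.6, 0.3, 0.0]
gripper_width: 0.0571
grip_force: 66.1
```

```bash
python3 st.py; python3 -c "
from rig import *;o=get_obs();print(o['grip_force'],o['gripper_width'])"
```

```text
15.4667 [0.15  0.588 0.005] [91.86  1.4   5.7 ] [ 0.13 -0.2   1.04] [0.22 0.65 0.21]
66.0921049118042 0.05690334171919043
```

Emit:
move_arm --commands '[{"dx": 0, "dy": 0, "dz": 0, "wx": 0, "wy": 0, "wz": 0}, {"dx": 0, "dy": 0, "dz": 0, "wx": 0, "wy": 0, "wz": 0}, {"dx": 0, "dy": 0, "dz": 0, "wx": 0, "wy": 0, "wz": 0}, {"dx": 0, "dy": 0, "dz": 0, "wx": 0, "wy": 0, "wz": 0}, {"dx": 0, "dy": 0, "dz": 0, "wx": 0, "wy": 0, "wz": 0}]' --claw 0 --squeeze 20

```text
time: 15.88
eef_pos: [0.5629, -0.2748, 0.1009]
ee_rot: [0.027, 0.961, -0.101, 0.257]
ft_force: [-0.1, -0.5, -0.3]
gripper_width: 0.0854
grip_force: 0.0
```

```bash
python3 st.py; python3 - <<'E'
from h import *
o=get_obs();print(o['grip_force'],o['gripper_width'])
w=camera('wrist');s=camera('scene')
cv2.imwrite('pics/m4.png',np.hstack([cv2.resize(s['img'][180:270,140:240],(333,300),interpolation=2),cv2.resize(w['img'],(467,292))[:300] if 0 else cv2.resize(w['img'],(467,300))])[:,:,::-1])
E
```

```text
16.1333 [0.104 0.503 0.003] [91.88  1.37  5.65] [0.19 0.14 0.27] [0.58 0.62 0.42]
0.0 0.08498322273954403
```

View pics/m4.png

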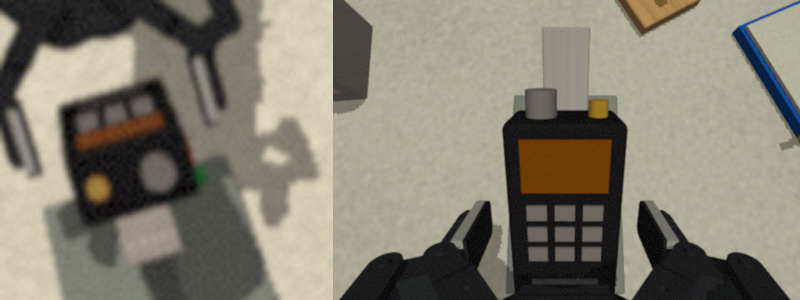

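Released, and the radio stays put. In the wrist half the spine is centred at column 566 and the radio at 565, with both fingers clear. Retracting straight back.

Emit:
move_arm --commands '[{"dx": 0, "dy": 0, "dz": -8, "wx": 0, "wy": 0, "wz": 0}, {"dx": 0, "dy": 0, "dz": -20, "wx": 0, "wy": 0, "wz": 0}, {"dx": 0, "dy": 0, "dz": -40, "wx": 0, "wy": 0, "wz": 0}, {"dx": 0, "dy": 0, "dz": -65, "wx": 0, "wy": 0, "wz": 0}, {"dx": 0, "dy": 0, "dz": -90, "wx": 0, "wy": 0, "wz": 0}]'

```text
time: 16.65
eef_pos: [0.5182, -0.2646, 0.1792]
ee_rot: [0.027, 0.961, -0.101, 0.257]
ft_force: [-0.7, -0.7, -0.4]
gripper_width: 0.0856
grip_force: 0.0
```

Emit:
move_arm --commands '[{"dx": 0, "dy": 0, "dz": -20, "wx": 0, "wy": 0, "wz": 0}, {"dx": 0, "dy": 0, "dz": -35, "wx": 0, "wy": 0, "wz": 0}, {"dx": 0, "dy": 0, "dz": -45, "wx": 0, "wy": 0, "wz": 0}, {"dx": 0, "dy": 0, "dz": -50, "wx": 0, "wy": 0, "wz": 0}, {"dx": 0, "dy": 0, "dz": -50, "wx": 0, "wy": 0, "wz": 0}]'

```text
time: 17.07
eef_pos: [0.4942, -0.2606, 0.223]
ee_rot: [0.028, 0.96, -0.102, 0.258]
ft_force: [0.4, -0.8, -0.8]
gripper_width: 0.0854
grip_force: 0.0
```

```bash
python3 - <<'E'
from h import *
w=camera('wrist');s=camera('scene')
cv2.imwrite('pics/m5.png',np.hstack([cv2.resize(s['img'][180:270,140:240],(333,300),interpolation=2),cv2.resize(w['img'],(467,300))])[:,:,::-1])
E
```

```text
(no output)
```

View pics/m5.png

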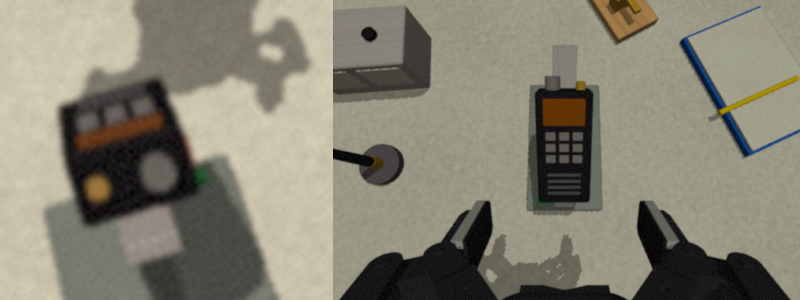

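The radio lies along the spine, centred (column 564 against the spine's 565), the arm is clear, and the meter and antenna look undisturbed. Handing in.

```bash
python3 -c "
from rig import *
print(sign_off())"
```

```text
the job is handed in; nothing more can be done
None
```

The transceiver lies face up, antenna end uphill, flat and centred on the spine with its tail pressing the foot; it is released, the arm is clear, and the job is handed in at about 17 s (no verdict was returned).

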